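# Push the stray ingredient tub back into its place in the row

## Task

Push the red-lidded steel tub along the worktop onto the red and yellow mark, until it stands flush and square against the steel stop rail and in line with the other tubs. Only push its sides: do not lift or tip it and do not take it by the lid knob. Leave the green-lidded and blue-lidded tubs and everything else on the worktop where they are.

Things in the scene. Friction and masses are not known exactly. Their poses are not given: they have to be found in the camera images.
- tub_red: Square steel tub, 90 x 90 mm, upright sides 45 mm high, red lid (84 mm square, top at 50 mm), red knob to 60 mm. Origin: centre of its underside; x, y square to its sides, z up. The stray, loose, 0.28 to 0.56 kg, on the robot's side of the row, up to 20 degrees from square to the rail. Rigid; slides with dry friction (1.3 to 4 N, more for an instant at first touch) and stops when the push stops.
- tub_red_knob: A fixed plastic lid knob, 22 mm diameter, rising from 50 to 60 mm above the underside of its tub; its origin coincides with the tub's origin. It belongs to the red-lidded tub and must not be touched.
- mark: Flat printed mark on the worktop (nothing catches on it), red with yellow border, 90 mm deep by 104 mm along the rail. Origin: its centre, 45 mm in front of the rail's face; a tub flush with the rail and centred on the mark has its origin here. x: away from the robot, square to the rail; y: along the rail to the robot's left.
- rail: Fixed steel stop rail on the worktop behind the row, 420 mm long, 16 mm thick, 30 mm high. Origin: middle of the lower edge of its front face (the face towards the robot). x axis: square to that face, pointing away from the robot into the rail; y axis along the rail to the robot's left. Turned by up to 7 degrees from square with the robot.
- tub_green: Square steel tub, 90 x 90 mm, upright sides 45 mm high, green lid (84 mm square, top at 50 mm), green knob to 60 mm. Origin: centre of its underside; x, y square to its sides, z up. Loose, 0.5 kg; a neighbour standing in the row, 1 mm from the rail and square to it. The row has three places 125 mm apart along the rail: the two neighbours and, in the third (which one varies), the mark.
- tub_blue: Square steel tub, 90 x 90 mm, upright sides 45 mm high, blue lid (84 mm square, top at 50 mm), blue knob to 60 mm. Origin: centre of its underside; x, y square to its sides, z up. Loose, 0.5 kg; a neighbour standing in the row, 1 mm from the rail and square to it. The row has three places 125 mm apart along the rail: the two neighbours and, in the third (which one varies), the mark.
- spice_jar: Bystander: loose amber jar with black cap, 44 mm diameter, 90 mm high. Origin: centre of its underside.
- ramekin: Bystander: loose white open ceramic cup, 80 mm diameter, 42 mm high. Origin: centre of its underside.
- spoon: Bystander: loose spoon 200 mm long lying along its x axis on the worktop.
- cutter: Bystander: loose aluminium ring (pastry cutter), 70 mm diameter, 30 mm high. Origin: centre of its underside.
- oil_bottle: Bystander: loose green glass bottle, 60 mm diameter, 200 mm high. Origin: centre of its underside.
Not all that is in view belongs to the job. Leave any brown or pink look-alike of the tub_red alone.

How it is judged:
At the end, for the whole second after the job is handed in: The red tub stands still and upright, its back within 6 mm of the rail, within 0.06 rad of square to it, its centre within 12 mm of the mark's centre along the rail; the green and blue tubs moved less than 10 mm, the other things less than 20 mm (x of tub_red in the frame of rail between -0.051 and -0.04 m and y of tub_red in the frame of mark between -0.012 and 0.012 m and (angle between the x axis of tub_red and the x axis of rail, either way round below 0.06 rad or angle between the x axis of tub_red and the y axis of rail, either way round below 0.06 rad) and angle between tub_red's own z axis and vertical below 0.05 rad and height (world z) of tub_red below 0.005 m and linear speed of tub_red below 0.01 m/s and distance of each of tub_green, tub_blue from where it was at the start of the episode below 0.01 m and distance of each of spice_jar, ramekin, spoon, cutter, oil_bottle from where it was at the start of the episode below 0.02 m); the robot touches nothing.
It fails at once if the red tub is lifted off the worktop or tipped (height (world z) of tub_red above 0.01 m or angle between tub_red's own z axis and vertical above 0.15 rad).
It fails at once if the red tub's lid knob is gripped or pressed by the robot (more than 2 N) (contact force between tub_red_knob and the fingers above 2 N or contact force between tub_red_knob and the arm above 2 N).
It fails at once if the green or blue tub is moved 10 mm or more (distance of any of tub_green, tub_blue from where it was at the start of the episode above 0.01 m).
It fails at once if another thing on the worktop is moved 20 mm or more (distance of any of spice_jar, ramekin, spoon, cutter, oil_bottle from where it was at the start of the episode above 0.02 m).
It also fails if it takes over 51 s, if anything falls off the work surface, if the arm or the gripper's body presses on something with over 40 N, if the wrist force passes 120 N, or if a joint passes its speed limit or range.

## Robot

A 6-joint arm with a two-finger parallel gripper is mounted at the origin on the work surface. World frame = base frame: x ahead of the robot, y to its left, z up, the work surface at z = 0. Lengths are in m, angles in rad, forces in N, time in s.
With the tool pointing down it reaches from about 0.3 to 0.775 m from the base axis. Payload 14.6 kg.
Tool frame: the origin (TCP) lies on the centre line of the jaws, within the pads' length; the fingertips stand 19 mm ahead of it and the grasp point (between the pads) is the TCP; y points along the fingers, x is the direction in which the jaws open and shut, and the axes are right-handed (so a half turn about y gives the same grasp; the last joint's range is limited). The gripper opens to 94 mm and grips with 3 to 60 N. Pads are 16 mm wide; open, the fingers measure 119 mm over their backs; the gripper's body (75 mm by 177 mm) begins 78 mm behind the grasp point.
Start: joints at [-1.296, 0.3, 1.521, -0, 1.321, -0.067], TCP at [0.184, -0.518, 0.224] pointing down, gripper open.
Joint ranges: [-3.03, 3.03], [-0.79, 2.21], [0.23, 2.52], [-1.04, 4.18], [0, 3.07], [-2.55, 2.55]. Speed limits (rad/s): [2.22, 2.22, 2.57, 3.14, 3.14, 3.14].

## Interface

Orientations are given as [roll, pitch, yaw] about the fixed x, y, z axes, in that order (R = Rz(yaw) Ry(pitch) Rx(roll)).
In Python, from station import ctrl, optics gives the robot as it stands.
- The arm moves only by the tool jog_arm, never from a script. Its argument "targets" is a list of rows, each a list of 3 entries, a list of its own where there are three numbers: the finger opening in cm, from 0 to 9.4, then the shift along the tool's x, y, z in cm, then the turn about the tool's y in rad. A call has 1 to 10 rows; each row is the pose to reach, as a shift and turn from the pose commanded when the call began, along the tool's axes at that moment; what a row does not reach only later rows make up. A row lasts 1/10 s, in which the tool goes at most 50 mm and 8.59 degrees, less where a joint would pass 70% of its speed; a pose out of reach is approached as far as the arm can. A call with a gripper value outside its range is refused whole. The fingers move at their own pace and stop on an object; "grip_force" is the grip in N (left out, the last holds). Time passes only in rows, so rows that repeat a pose let the fingers close. It gives the time, the measured TCP pose, the force and the opening at its end, in the units of the state.
- ctrl.get_obs(): the state, without advancing time (a new reading comes with each control period).
- optics.camera(name): name is "scene" or "top"; returns a dict with "img" (420x560x3 uint8, red, green, blue), "range_z" (420x560 float32, m along the optical axis (not along the pixel's ray), 0 where there is no reading), "camera_matrix" (3x3 intrinsics, pixels), "k1" (the pictures are not rectified: a ray, as slopes to the right and down, at radius r is drawn at 1 + k1 r^2 times it, then the intrinsics apply), "world_to_cam" (4x4, takes a point from world to camera coordinates). Camera axes: x right, y up, looking along -z (the intrinsics and any distortion apply to the point x, -y, -z); pixel columns grow to the right and rows downward; lengths in m; the calibration is good to about 2 mm. A picture is of the moment at which its call begins.
- ctrl.hand_in(): hands the job in, once; it reports no verdict.
The state is a dict: "time_s": time; "qpos": joint angles; "joint_vel": joint speeds; "tau": joint torques, N m; "ee_pos": TCP position; "eef_rot": TCP orientation; "force": force on the tool from outside, world axes, zero at the start; "moment": the same for the moment, N m; "grip_width": finger opening in m.
Only numpy, scipy, OpenCV 4.12 (cv2) and the standard library are available. Lean on these libraries where they do the work, as an engineer would, in place of code of your own. Each camera call takes 0.05 s, during which the arm holds its last target. There are 200 camera calls.

## Working session

There is one attempt and no reset: what is moved stays moved. The work goes in short steps, Python scripts to look and compute and a tool call to move; the robot and the scene stay as the last step left them, time stands still between calls to the robot, and variables do not carry over. Pictures are saved under pics/ and viewed, about 8 in all and at most 12, crops included, and the job is handed in when it is done.

Besides the shell and the picture viewer there is one more tool, called after "Request:" by a JSON object that holds its "name" and its "arguments". jog_arm: Moves the arm, as the interface text tells. Its arguments: {"type":"object","properties":{"targets":{"type":"array","items":{"type":"array"}},"grip_force":{"type":"number"}},"required":["targets"]}

```bash
mkdir -p pics; ls; cat > h.py <<'E'
import numpy as np, cv2
from station import ctrl, optics
def points(c):
    "world xyz for each pixel"
    K=c["camera_matrix"];h,w=c["range_z"].shape
    v,u=np.mgrid[:h,:w].astype(np.float32)
    p=cv2.undistortPoints(np.stack([u.ravel(),v.ravel()],1)[:,None],K,np.array([c["k1"],0,0,0.])).reshape(h,w,2)
    d=c["range_z"]
    P=np.stack([p[...,0]*d,-p[...,1]*d,-d,np.ones_like(d)],-1)
    W=P@np.linalg.inv(c["world_to_cam"]).T
    W[d==0]=np.nan
    return W[...,:3]
E
python3 - <<'E'
from h import *
s=ctrl.get_obs();print({k:np.round(v,3) for k,v in s.items()})
for n in ["scene","top"]:
    c=optics.camera(n);cv2.imwrite(f"pics/{n}0.png",c["img"][...,::-1])
    np.savez(f"{n}0.npz",**c);print(n,c["k1"],np.linalg.inv(c["world_to_cam"])[:3].round(2))
E
```

```text
pics
{'time_s': np.float64(0.0), 'qpos': array([-1.296,  0.3  ,  1.522,  0.   ,  1.321, -0.067]), 'joint_vel': array([-0.   ,  0.   , -0.001, -0.001,  0.002, -0.   ]), 'tau': array([ 2.0000e-03, -5.3181e+01, -3.5274e+01,  7.1000e-02,  2.4000e-02,
       -0.0000e+00]), 'ee_pos': array([ 0.184, -0.518,  0.224]), 'eef_rot': array([-1.571e+00,  1.000e-03, -1.229e+00]), 'force': array([ 0.225, -0.593, -0.68 ]), 'moment': array([-0.034, -0.031,  0.048]), 'grip_width': np.float64(0.094)}
scene -0.19275625157610934 [[-0.82 -0.47  0.32  1.04]
 [ 0.57 -0.7   0.44  0.68]
 [ 0.02  0.54  0.84  1.38]]
top -0.07404023973785595 [[ 0.01  0.99 -0.14  0.39]
 [-1.    0.01  0.01 -0.03]
 [ 0.01  0.14  0.99  1.05]]
```

View pics/top0.png

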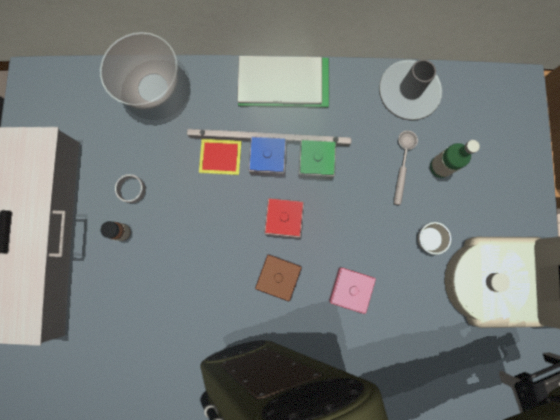

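View pics/scene0.png

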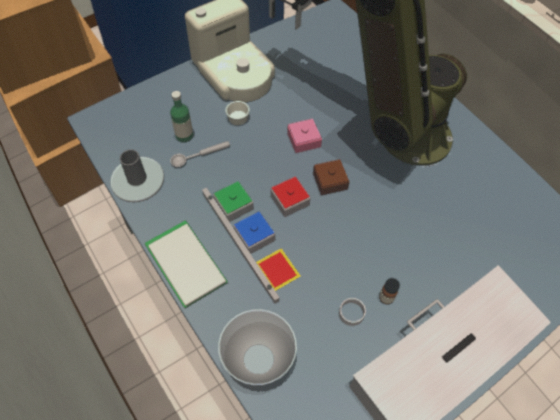

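Candidates in the top view: the red tub at (285,218), a brown look-alike at (279,278), a pink one at (352,290), and the flat red/yellow mark at (220,157). I choose (285,218): it has a red lid and stands on the robot's side of the row. Blue is at (267,154), green at (318,157), and the rail runs from (190,133) to (350,141). The cutter is at (129,188) and the jar at (115,230).

```bash
cat >> h.py <<'E'
def fit(W,img,lo,hi,box,zr):
    "minAreaRect in world mm of hsv-masked points; box=u0,v0,u1,v1"
    hsv=cv2.cvtColor(img,cv2.COLOR_RGB2HSV)
    m=cv2.inRange(hsv,lo,hi)>0
    b=np.zeros_like(m);b[box[1]:box[3],box[0]:box[2]]=1
    m&=b&(W[...,2]>zr[0])&(W[...,2]<zr[1])
    m=cv2.morphologyEx(m.astype(np.uint8),cv2.MORPH_OPEN,np.ones((3,3)))>0
    p=W[m]; r=cv2.minAreaRect((p[:,:2]*1000).astype(np.float32))
    a=(r[2]+45)%90-45
    return np.round(r[0],1),np.round(r[1],1),round(a,2),len(p),np.round(np.median(p[:,2]),4)
R=((0,120,60),(8,255,255))
E
python3 - <<'E'
from h import *
for n,bx in [("top",dict(red=(255,190,315,245),mark=(190,130,250,180),blue=(240,130,295,180),green=(295,130,345,185),rail=(180,120,360,150))),
             ("scene",dict(red=(260,165,320,220),mark=(250,240,305,300),blue=(225,200,280,255),green=(205,170,260,220),rail=(195,180,285,305)))]:
    c=dict(np.load(n+"0.npz"));W=points(c);I=c["img"]
    C=dict(red=R,mark=((0,120,60),(35,255,255)),blue=((105,120,60),(130,255,255)),green=((50,120,40),(80,255,255)),rail=((0,0,0),(180,255,255)))
    Z=dict(red=(.042,.056),mark=(-.01,.01),blue=(.042,.056),green=(.042,.056),rail=(.022,.037))
    for k in bx: print(n,k,*fit(W,I,*C[k],bx[k],Z[k]))
    # all objects above table near work area
    if n=="top":
        W0=W; m=((W[...,2]>.015)&(W[...,2]<.25)).astype(np.uint8)
        N,L,s,cc=cv2.connectedComponentsWithStats(m)
        for i in range(1,N):
            if s[i,4]>60: 
                p=W[L==i]; print(cc[i].round(),p.min(0).round(3),p.max(0).round(3))
        im=cv2.resize(I[120:310,90:380],None,fx=2.7,fy=2.7,interpolation=cv2.INTER_CUBIC);cv2.imwrite("pics/crop.png",im[...,::-1])
E
```

```text
top red [501.7 -26.2] [81.8 83. ] -4.82 1064 0.0503
top mark [663.9 142. ] [100.8  89.6] -2.64 1272 0.0017
top blue [657.   19.5] [77.3 77.9] -1.61 638 0.0504
top green [0. 0.] [0. 0.] 0.0 0 nan
top rail [711.7  14.5] [420.   18.3] -2.02 947 0.0302
[137.  67.] [0.754 0.236 0.015] [0.946 0.422 0.125]
[279.  80.] [ 0.803 -0.128  0.015] [0.935 0.101 0.032]
[417.  79.] [ 0.821 -0.424  0.015] [ 0.927 -0.322  0.124]
[ 34. 231.] [0.198 0.484 0.015] [0.704 0.663 0.136]
[285. 151.] [ 0.606 -0.195  0.015] [0.728 0.225 0.065]
[453. 158.] [ 0.612 -0.459  0.015] [ 0.672 -0.401  0.205]
[400. 185.] [ 0.541 -0.339  0.015] [ 0.64  -0.305  0.026]
[129. 188.] [0.539 0.331 0.015] [0.605 0.401 0.035]
[284. 218.] [ 0.453 -0.073  0.016] [0.549 0.021 0.063]
[115. 231.] [0.44  0.361 0.016] [0.483 0.404 0.095]
[437. 238.] [ 0.415 -0.438  0.015] [ 0.494 -0.361  0.048]
[507. 281.] [ 0.239 -0.661  0.015] [ 0.46  -0.428  0.172]
[278. 277.] [ 0.3   -0.069  0.038] [0.412 0.04  0.063]
[352. 290.] [ 0.276 -0.246  0.015] [ 0.382 -0.14   0.064]
[239. 348.] [ 0.196 -0.015  0.168] [0.239 0.128 0.25 ]
[550. 357.] [ 0.191 -0.57   0.205] [ 0.213 -0.557  0.25 ]
[504. 378.] [ 0.154 -0.47   0.208] [ 0.178 -0.458  0.25 ]
scene red [504.  -26.8] [84.5 84.7] -5.47 455 0.0514
scene mark [661.3 142. ] [105.4  86. ] -2.77 947 0.0022
scene blue [660.6  17. ] [84.1 83.7] -3.23 588 0.0511
scene green [ 654.2 -107.7] [82.4 81. ] -2.27 495 0.0513
scene rail [722.7   7.8] [377.7 224. ] -30.63 1242 0.0286
  return _methods._mean(a, axis=axis, dtype=dtype,
  ret = ret.dtype.type(ret / rcount)
```

View pics/crop.png

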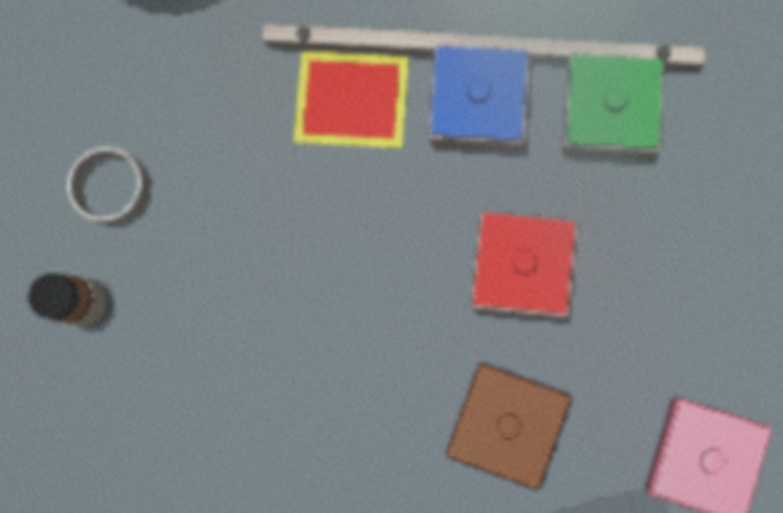

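Red tub: centre (502.5, -26.5) mm, yaw about -5°. Rail yaw is about -2.2°, and the mark is at (663, 142) mm. Plan: use two fingertips as a flat two-point pusher. First push +y along the rail, then +x into it. First move is a hover to the right of the tub.

Request:
{"name": "jog_arm", "arguments": {"targets": [[5, [-4, 0, 6], -0.12], [5, [-7, 0, 11], -0.26], [5, [-10, 0, 15.5], -0.4], [5, [-13, 0, 20], -0.54], [5, [-16, 0, 24.5], -0.68], [5, [-19, 0, 29], -0.82], [5, [-22, 0, 33.5], -0.96], [5, [-25, 0, 38], -1.08], [5, [-27.4, 0, 42], -1.19], [5, [-28.4, 0, 43.5], -1.19]]}}

```text
time_s: 1.1
ee_pos: [0.4879, -0.1183, 0.2244]
eef_rot: [-1.571, 0.0, -0.035]
force: [0.1, -1.0, 0.4]
grip_width: 0.0502
```

Request:
{"name": "jog_arm", "arguments": {"targets": [[5, [0, 0, 0], 0], [5, [0, 0, 0], 0], [5, [0, 0, 0], 0]]}}

```text
time_s: 1.4
ee_pos: [0.4865, -0.121, 0.2242]
eef_rot: [-1.571, 0.001, -0.04]
force: [0.6, -0.3, -0.0]
grip_width: 0.0501
```

Request:
{"name": "jog_arm", "arguments": {"targets": [[5, [1.2, 3, 0], 0], [5, [1.2, 7, 0], 0], [5, [1.2, 11, 0], 0], [5, [1.2, 14, 0], 0], [5, [1.2, 16.5, 0], 0], [5, [1.2, 18, 0], 0], [5, [1.2, 19.3, 0], 0], [5, [1.2, 19.3, 0], 0], [5, [1.2, 19.3, 1], 0], [5, [1.2, 19.3, 2], 0]]}}

```text
time_s: 2.4
ee_pos: [0.5002, -0.1004, 0.0324]
eef_rot: [-1.571, -0.001, -0.04]
force: [-0.5, 0.5, -0.2]
grip_width: 0.0498
```

Request:
{"name": "jog_arm", "arguments": {"targets": [[5, [0, 0, 0.5], 0], [5, [0, 0, 1], 0], [5, [0, 0, 1.5], 0], [5, [0, 0, 2], 0], [5, [0, 0, 2.5], 0], [5, [0, 0, 3], 0], [5, [0, 0, 3.5], 0], [5, [0, 0, 4], 0], [5, [0, 0, 4.5], 0], [5, [0, 0, 5], 0]]}}

```text
time_s: 3.4
ee_pos: [0.5019, -0.0507, 0.0316]
eef_rot: [-1.571, -0.0, -0.039]
force: [0.2, -5.5, 3.0]
grip_width: 0.0499
```

Request:
{"name": "jog_arm", "arguments": {"targets": [[5, [0, 0, 1], 0], [5, [0, 0, 2], 0], [5, [0, 0, 3], 0], [5, [0, 0, 4], 0], [5, [0, 0, 5], 0], [5, [0, 0, 6], 0], [5, [0, 0, 7], 0], [5, [0, 0, 8], 0], [5, [0, 0, 9], 0], [5, [0, 0, 10], 0]]}}

```text
time_s: 4.4
ee_pos: [0.5057, 0.0494, 0.0316]
eef_rot: [-1.571, -0.0, -0.039]
force: [-0.4, -5.6, 3.6]
grip_width: 0.0503
```

Request:
{"name": "jog_arm", "arguments": {"targets": [[5, [0, 0, 0.8], 0], [5, [0, 0, 1.5], 0], [5, [0, 0, 2.2], 0], [5, [0, 0, 2.8], 0], [5, [0, 0, 3.2], 0], [5, [0, 0, 3.5], 0], [5, [0, 0, 3.5], 0]]}}

```text
time_s: 5.1
ee_pos: [0.5069, 0.0845, 0.0314]
eef_rot: [-1.571, 0.0, -0.039]
force: [0.4, 0.2, 0.1]
grip_width: 0.05
```

```bash
cat > look.py <<'E'
import sys
from h import *
mark=np.array([663,142.]);th=-.038
xr=np.array([np.cos(th),np.sin(th)]);yr=np.array([-np.sin(th),np.cos(th)])
o=ctrl.get_obs();print(o["ee_pos"].round(4),o["eef_rot"].round(3),o["force"].round(1),o["time_s"])
t=o["ee_pos"][:2]*1000-mark;print("tcp rail-frame rel mark",(t@xr).round(1),(t@yr).round(1))
for n in ["top","scene"]:
    c=optics.camera(n);W=points(c);I=c["img"]
    m=(W[...,0]>.45)&(W[...,0]<.72)&(W[...,1]>-.08)&(W[...,1]<.25)&(W[...,2]>.042)
    W2=W.copy();W2[~m]=np.nan
    f=fit(W2,I,*R,(0,0,560,420),(.042,.056));d=f[0]-mark
    print(n,*f,"rel mark x,y",(d@xr).round(1),(d@yr).round(1))
    cv2.imwrite(f"pics/{n}_{sys.argv[1]}.png",cv2.resize((I[100:300,90:390] if n=="top" else I[140:340,150:430])[...,::-1],None,fx=2.5,fy=2.5))
E
python3 look.py 1
```

```text
[0.5069 0.0845 0.0314] [-1.571  0.    -0.039] [0.4 0.2 0.1] 5.1
tcp rail-frame rel mark -153.8 -63.3
top [0. 0.] [0. 0.] 0.0 0 nan rel mark x,y -657.1 -167.1
scene [506.6 140.1] [81.3 87.3] -0.69 516 0.0508 rel mark x,y -156.2 -7.8
  return _methods._mean(a, axis=axis, dtype=dtype,
  ret = ret.dtype.type(ret / rcount)
```

View pics/scene_1.png

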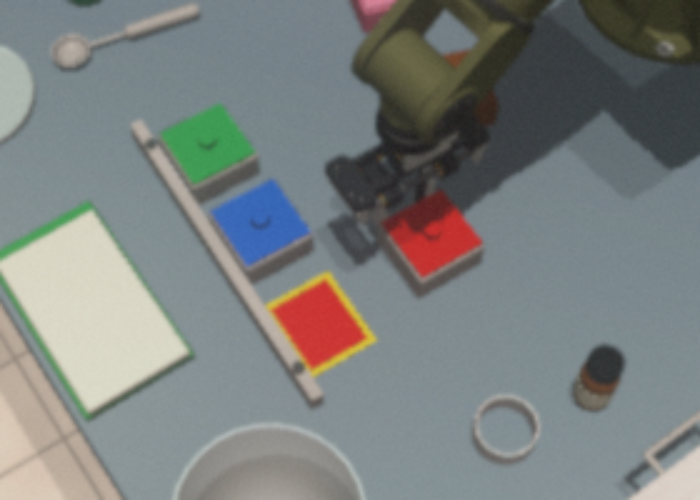

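Tub is square and about 9 mm short along the rail. It is at crop (432,240) in front of the mark, and the neighbours are untouched. I'll nudge it, retreat, and look.

Request:
{"name": "jog_arm", "arguments": {"targets": [[5, [0, 0, 0.4], 0], [5, [0, 0, 0.9], 0], [5, [0, 0, 0.9], 0], [5, [0, 0, -0.5], 0], [5, [0, 0, -3], 0], [5, [0, -4, -3.5], 0], [5, [0, -8, -3.5], 0], [5, [0, -12, -3.5], 0], [5, [-3, -13, -3.5], 0.13], [5, [-6, -13, -3.5], 0.27]]}}

```text
time_s: 6.2
ee_pos: [0.4456, 0.0508, 0.1631]
eef_rot: [-1.569, -0.003, -0.315]
force: [0.2, -0.8, -0.9]
grip_width: 0.0502
```

```bash
python3 look.py 2 2>/dev/null
```

```text
[0.4456 0.0508 0.1631] [-1.569 -0.003 -0.315] [ 0.2 -0.8 -0.9] 6.2
tcp rail-frame rel mark -213.7 -99.4
top [541.3 146.8] [78.9 12.8] -2.04 152 0.0502 rel mark x,y -121.8 0.2
scene [508.7 146.9] [87.7 83.9] -2.75 595 0.0509 rel mark x,y -154.4 -1.0
```

View pics/top_2.png

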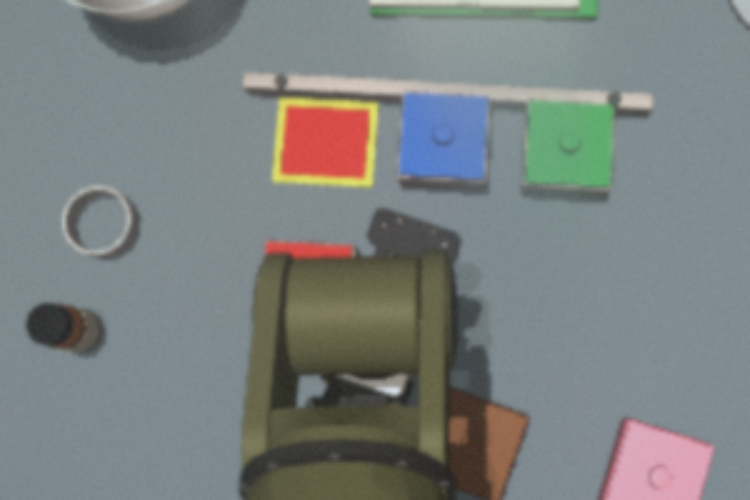

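The tub's edge at crop (310,248) lines up with the mark at (325,142), lateral error about 0–1 mm. Next I move in front of it, with the tool turned to push +x.

Request:
{"name": "jog_arm", "arguments": {"targets": [[5, [-0.5, 0, 1], 0.13], [5, [-1, 0, 2], 0.27], [5, [-1.5, 0, 3], 0.41], [5, [-2, 0, 4], 0.55], [5, [-2.5, 0, 5], 0.69], [5, [-3, 0, 6], 0.83], [5, [-3.5, 0, 7], 0.97], [5, [-4, 0, 8], 1.11], [5, [-4.7, 0, 9], 1.24], [5, [-4.7, 0, 9], 1.294]]}}

```text
time_s: 7.3
ee_pos: [0.4286, 0.1519, 0.1613]
eef_rot: [-1.571, 0.0, -1.605]
force: [0.2, -0.1, 0.3]
grip_width: 0.05
```

Request:
{"name": "jog_arm", "arguments": {"targets": [[5, [0, 0, 0], 0], [5, [0, 0, 0], 0]]}}

```text
time_s: 7.5
ee_pos: [0.4287, 0.1511, 0.1614]
eef_rot: [-1.571, 0.0, -1.601]
force: [-0.1, -0.1, -0.6]
grip_width: 0.0503
```

```bash
python3 look.py 3 2>/dev/null
```

```text
[0.4287 0.1511 0.1614] [-1.571  0.    -1.601] [-0.1 -0.1 -0.6] 7.5
tcp rail-frame rel mark -234.5 0.2
top [511.7 147.9] [83.3 72.1] -2.63 666 0.0502 rel mark x,y -151.4 0.1
scene [508.3 149.1] [82.8 84.3] -2.23 569 0.0508 rel mark x,y -154.9 1.2
```

Request:
{"name": "jog_arm", "arguments": {"targets": [[5, [0, 3, 0], 0.008], [5, [0, 6, 0], 0.008], [5, [0, 9, 0], 0.008], [5, [0, 11, 0], 0.008], [5, [0, 12.3, 0], 0.008], [5, [0, 13, 0], 0.008], [5, [0, 13, 0], 0.008], [5, [0, 13, 0.8], 0.008], [5, [0, 13, 1.5], 0.008]]}}

```text
time_s: 8.5
ee_pos: [0.4446, 0.1511, 0.0324]
eef_rot: [-1.569, 0.001, -1.611]
force: [-0.2, 0.6, -0.1]
grip_width: 0.05
```

Request:
{"name": "jog_arm", "arguments": {"targets": [[5, [0, 0, 0.5], 0], [5, [0, 0, 1], 0], [5, [0, 0, 1.5], 0], [5, [0, 0, 2], 0], [5, [0, 0, 2.7], 0], [5, [0, 0, 3.5], 0], [5, [0, 0, 4.5], 0], [5, [0, 0, 5.5], 0], [5, [0, 0, 6.5], 0], [5, [0, 0, 7.5], 0]]}}

```text
time_s: 9.5
ee_pos: [0.5182, 0.148, 0.0315]
eef_rot: [-1.573, -0.0, -1.611]
force: [-6.8, 0.5, 5.1]
grip_width: 0.0501
```

Request:
{"name": "jog_arm", "arguments": {"targets": [[5, [0, 0, 1], 0], [5, [0, 0, 2], 0], [5, [0, 0, 3], 0], [5, [0, 0, 4], 0], [5, [0, 0, 5], 0], [5, [0, 0, 5.6], 0], [5, [0, 0, 6], 0], [5, [0, 0, 6], 0]]}}

```text
time_s: 10.3
ee_pos: [0.5785, 0.1456, 0.0314]
eef_rot: [-1.571, 0.0, -1.611]
force: [-0.2, 0.0, 0.1]
grip_width: 0.0499
```

```bash
python3 look.py 4 2>/dev/null
```

```text
[0.5785 0.1456 0.0314] [-1.571  0.    -1.611] [-0.2  0.   0.1] 10.3
tcp rail-frame rel mark -84.5 0.3
top [654.  111.3] [41.9 20.3] 1.15 125 0.0502 rel mark x,y -7.8 -31.0
scene [638.7 143.8] [84.5 76.6] -3.61 569 0.051 rel mark x,y -24.4 0.9
```

View pics/top_4.png

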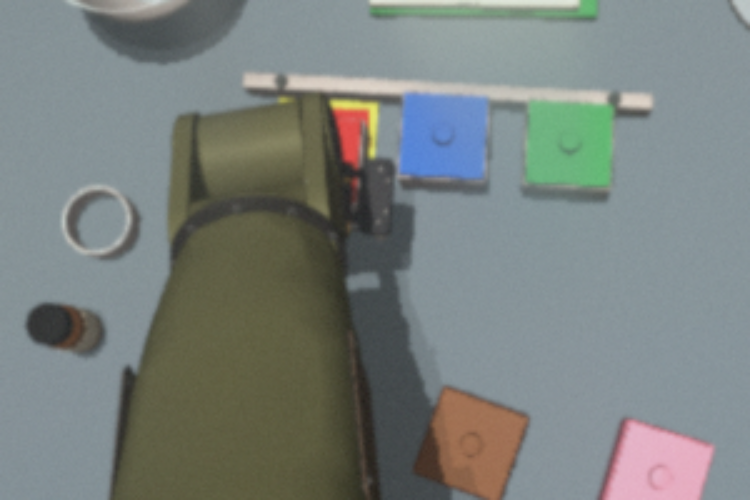

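The arm hides the tub here. The scene camera gives about 25–30 mm still to go. I'll finish slowly and watch the force.

Request:
{"name": "jog_arm", "arguments": {"targets": [[5, [0, 0, 0.3], 0], [5, [0, 0, 0.7], 0], [5, [0, 0, 1.1], 0], [5, [0, 0, 1.5], 0], [5, [0, 0, 1.9], 0], [5, [0, 0, 2.2], 0], [5, [0, 0, 2.4], 0], [5, [0, 0, 2.6], 0]]}}

```text
time_s: 11.2
ee_pos: [0.6043, 0.1445, 0.0314]
eef_rot: [-1.571, -0.0, -1.611]
force: [-4.3, 0.4, 0.5]
grip_width: 0.0502
```

Request:
{"name": "jog_arm", "arguments": {"targets": [[5, [0, 0, 0.1], 0], [5, [0, 0, 0.2], 0]]}}

```text
time_s: 11.4
ee_pos: [0.6062, 0.1445, 0.0314]
eef_rot: [-1.571, -0.0, -1.611]
force: [-4.1, 0.2, 0.9]
grip_width: 0.05
```

Request:
{"name": "jog_arm", "arguments": {"targets": [[5, [0, 0, 0.1], 0], [5, [0, 0, 0.2], 0]]}}

```text
time_s: 11.6
ee_pos: [0.6082, 0.1444, 0.0314]
eef_rot: [-1.571, -0.0, -1.611]
force: [-4.2, 0.0, -0.3]
grip_width: 0.05
```

Request:
{"name": "jog_arm", "arguments": {"targets": [[5, [0, 0, 0.1], 0], [5, [0, 0, 0.2], 0]]}}

```text
time_s: 11.8
ee_pos: [0.6094, 0.1444, 0.0314]
eef_rot: [-1.573, -0.0, -1.611]
force: [-17.0, 0.3, 10.0]
grip_width: 0.0501
```

Request:
{"name": "jog_arm", "arguments": {"targets": [[5, [0, 0, 0.1], 0]]}}

```text
time_s: 11.9
ee_pos: [0.6095, 0.1444, 0.0314]
eef_rot: [-1.576, -0.0, -1.611]
force: [-25.7, 0.0, 14.9]
grip_width: 0.05
```

Request:
{"name": "jog_arm", "arguments": {"targets": [[5, [0, 0, 0.1], 0]]}}

```text
time_s: 12.0
ee_pos: [0.6095, 0.1444, 0.0314]
eef_rot: [-1.578, -0.001, -1.611]
force: [-33.7, -0.5, 21.4]
grip_width: 0.0502
```

The force jumped and the motion stopped, so the tub is seated on the rail. I'll back off and check.

Request:
{"name": "jog_arm", "arguments": {"targets": [[5, [0, 0, -0.5], 0], [5, [0, 0, -2], 0], [5, [0, 0, -5], 0], [5, [0, -4, -6], 0], [5, [0, -8, -8], 0], [5, [0, -12, -12], 0], [5, [0, -14, -16], 0], [5, [0, -15, -20], 0], [5, [0, -15, -22], 0], [5, [0, -15, -22], 0]]}}

```text
time_s: 13.0
ee_pos: [0.3915, 0.1533, 0.1825]
eef_rot: [-1.568, 0.001, -1.61]
force: [-0.4, 0.5, -0.7]
grip_width: 0.0499
```

```bash
cat >> look.py <<'E'
c=optics.camera("top");W=points(c);I=c["img"]
c0=dict(np.load("top0.npz"));W0=points(c0)
for k,C,b in [("blue",((105,120,60),(130,255,255)),(240,130,295,180)),("green",((50,80,40),(90,255,255)),(295,130,345,185)),("rail",((0,0,0),(180,255,255)),(180,120,360,150))]:
    z=(.022,.037) if k=="rail" else (.042,.056)
    for w,i in [(W0,c0["img"]),(W,I)]: print(k,*fit(w,i,*C,b,z))
E
python3 look.py 5 2>/dev/null
```

```text
[0.3915 0.1533 0.1825] [-1.568e+00  1.000e-03 -1.610e+00] [-0.4  0.5 -0.7] 13.0
tcp rail-frame rel mark -271.8 1.0
top [663.4 141.7] [82.9 82.5] -2.79 1003 0.0505 rel mark x,y 0.4 -0.3
scene [665.1 141.6] [83.3 85.3] -0.88 663 0.0508 rel mark x,y 2.1 -0.3
blue [657.   19.5] [77.3 77.9] -1.61 638 0.0504
blue [657.5  17.7] [78.6 80. ] -2.61 669 0.0505
green [ 651.5 -108.2] [81.4 81.7] -1.64 959 0.0504
green [ 651.8 -108. ] [81.4 81.2] -1.17 967 0.0503
rail [711.7  14.5] [420.   18.3] -2.02 947 0.0302
rail [711.8  14.4] [419.8  18.3] -2.04 887 0.0303
```

View pics/top_5.png

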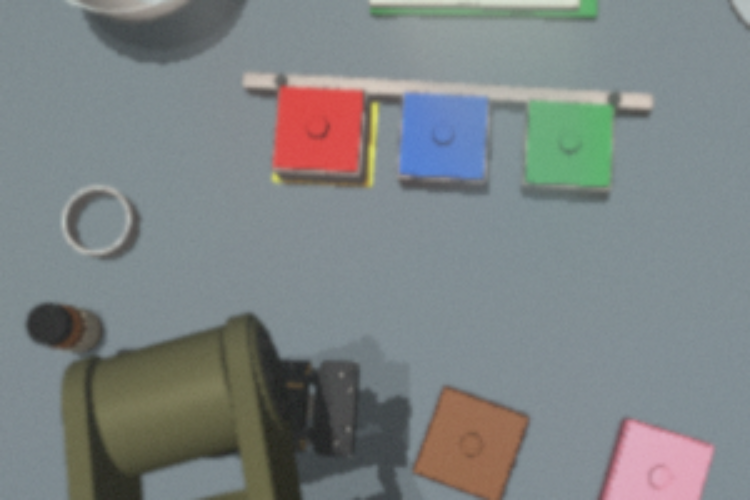

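The red tub stands against the rail on the mark (crop (320,130)), in line with blue (443,135) and green (570,143). The neighbours have not moved and the robot is clear.

```bash
python3 -c "
from station import ctrl
print(ctrl.hand_in())"
```

```text
the job is handed in; nothing more can be done
None
```

The red tub is on the mark, flush against the rail and in line with the other tubs. I handed the job in at about 13 s of robot time; it reports no verdict. I used the two fingertips as a flat pusher: first sideways along the rail, then straight into it until the force rose to about 34 N and the motion stopped. I then backed off.

- **Position:** the top camera puts the tub's centre within 0.5 mm of the mark both ways. Its spacing to the blue tub is 124 mm, against a nominal 125 mm.
- **Squareness:** the top camera reads -2.8° for the tub and -2.0° for the rail, well inside the 0.06 rad limit. The scene camera disagrees slightly (-0.9° and 2 mm further in x), which I put down to its coarser fit and the 2 mm calibration.
- **Neighbours:** fits before and after differ by under 2 mm for blue and under 0.5 mm for green. That is noise, as nothing touched them.
- **Other things:** I checked the jar and cutter only by eye, and they look unmoved. I didn't check the spoon, ramekin and oil bottle again at the end, but the arm never touched or pushed near them.

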